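# Pull the furnace filter plate and show it at the inspection panel

### The job

Lift the cover flap of the filter box by its tongue until it stands upright or further back, and let go so that it stays open by itself; then draw the filter plate (the plate with the grip on top) straight up out of its slot and carry it to the inspection panel. Finish while still holding it in the gripper, still and upright with the grip on top, square in front of the middle of the white window, its flat face parallel to the window and about 5 cm from it, without touching the panel. Leave the blanking plate in its slot, and leave the beaker, the crucible and the screwdriver alone.

Things in the scene. Friction and masses are not known exactly. Their poses are not given: they have to be found in the camera images.
- housing: Fixed grey-green metal box, 130 (x) x 180 (y) x 108 mm (z, to rim). Origin: centre of underside; x from front (tongue side) to hinge side, z up. Inside 6 mm rim walls, a deck 64 mm up has two upright slots, each 70 (x) x 12 (y) mm, 56 deep, at x = 0, y = +28 and -28 mm. One holds the filter plate, the other the blanking plate; which varies. The shut flap covers them.
- flap (a joint): Flap opening, rad: 0 shut (level on the rim), 1.57 upright, stop 1.9. Starts shut or slightly ajar. Hinge along the box's y at its back (+x) top edge; the front edge swings up and over towards the box's +x. Stiff friction hinge: stays where left; about 2 N at the tongue moves it. Flap plate 132 x 182 x 5 mm.
- flap_tongue (a point): Centre of the round bead ending the flap's steel tongue: 12 mm across, 18 mm long along the hinge (y); pinch it across these 18 mm. 170 mm from the hinge line, 38 mm past the flap's front edge; tongue 18 mm wide. Flap shut: 111.5 mm above the bench. The bead turns between the fingers, which may stay vertical. Axes of the flap: x tongue to hinge, y along hinge.
- flap_hinge (a point): Middle of the flap's hinge line, 109 mm above the bench, 65 mm from the box centre along the box's +x. Axes are the flap's.
- filter: Filter plate, loose, upright in one slot: aluminium mesh frame 64 (x) x 8 (y) x 58 mm (z) with a grip block 26 x 10 x 32 mm on the middle of its top edge; 90 mm high in all, about 0.12 kg. Origin: centre of its lower edge; y normal to its flat face, z up to the grip. In its slot the origin is 8 mm above the bench, the frame top 2 mm above the deck.
- filter_mid (a point): Centre of the filter plate's mesh face, 29 mm above its lower edge. Axes as the plate's.
- filter_grip (a point): Point in the filter plate's grip block, 78 mm above the plate's lower edge (12 mm below the top of the grip). Pinch across y (10 mm).
- blank: Blanking plate, loose, plain aluminium 64 x 8 x 58 mm without a grip, standing in the other slot, its top edge 2 mm above the deck. Origin: centre of its lower edge. Stays where it is.
- panel: Inspection panel, fixed: upright grey plate 120 (x) x 22 (y) x 95 mm (z) on a foot, its top 147.5 mm above the bench, with a white window 100 x 75 mm on its +y face. Origin: on the bench below the window's centre; y points out of the window, z up.
- panel_window (a point): Centre of the white window, on its surface, 100 mm above the bench. y points out of the window (horizontal), x lies along its width, z up.
- beaker: Glass beaker 60 mm across, 75 mm high, standing on the bench. Origin: centre of its underside. Bystander.
- crucible: White ceramic crucible 52 mm across, 45 mm high, standing on the bench. Origin: centre of its underside. Bystander.
- driver: Screwdriver with black handle lying on the bench. Bystander.

How it is judged:
On the way, in this order (a step that is already met when the one before it is completed fails the run):
1. the flap stands open by itself (at least 1.35 rad), let go by the fingers, the filter plate still in its slot (value of joint flap above 1.35 rad and contact force between the fingers and housing below 0.3 N and z of filter in the frame of housing below 0.03 m), for 0.2 s.
2. the filter plate is held by the fingers, drawn fully out above the rim of the box (z of filter in the frame of housing above 0.112 m and contact force between the fingers and filter above 0.5 N and contact force between filter and housing below 0.3 N), for 0.1 s.
At the end, for the whole second after the job is handed in: Plate held by the fingers, still; mesh centre within 25 mm sideways and in height of the window centre, 30-75 mm out from it; within 0.2 rad of parallel and upright; touching neither panel nor box; flap open 1.35 rad or more, untouched; blanking plate in its slot (x of filter_mid in the frame of panel_window between -0.025 and 0.025 m and y of filter_mid in the frame of panel_window between 0.03 and 0.075 m and z of filter_mid in the frame of panel_window between -0.025 and 0.025 m and angle between the y axis of filter and the y axis of panel, either way round below 0.2 rad and angle between filter's own z axis and vertical below 0.2 rad and contact force between the fingers and filter above 0.5 N and height (world z) of filter above 0.04 m and contact force between filter and panel below 0.2 N and contact force between filter and housing below 0.2 N and linear speed of filter below 0.03 m/s and value of joint flap above 1.35 rad and contact force between the arm and housing below 0.3 N and z of blank in the frame of housing below 0.03 m); the arm keeps its last pose, push and grip.
It fails at once if the blanking plate is drawn out of its slot (raised over 22 mm) (z of blank in the frame of housing above 0.03 m).
It fails at once if the filter plate strikes the panel (over 1 N) (contact force between filter and panel above 1 N).
It fails at once if the beaker, crucible or screwdriver is moved over 30 mm (distance of any of beaker, crucible, driver from where it was at the start of the episode above 0.03 m).
It also fails if it takes over 59 s, if anything falls off the work surface, if the arm or the gripper's body presses on something with over 40 N, if the wrist force passes 120 N, or if a joint passes its speed limit or range.

### The arm

A 6-joint arm with a two-finger parallel gripper is mounted at the origin on the work surface. World frame = base frame: x ahead of the robot, y to its left, z up, the work surface at z = 0. Lengths are in m, angles in rad, forces in N, time in s.
With the tool pointing down it reaches from about 0.35 to 0.775 m from the base axis. Payload 5.5 kg.
Tool frame: the origin (TCP) lies between the finger pads; the fingertips stand 8 mm ahead of it and the grasp point (between the pads) lies 11 mm behind it; z points along the fingers, y is the line along which they close (so a half turn about z gives the same grasp; the last joint's range is limited). The gripper opens to 85 mm and grips with 20 to 120 N. Pads are 22 mm wide; open, the fingers measure 114 mm over their backs; the gripper's body (76 mm by 85 mm) begins 54 mm behind the grasp point. The pads swing forward as they close: fully open they stand 13 mm farther back than shut.
Start: joints at [1.071, 0.313, 0.046, 1.304, 0, 1.431], TCP at [0.202, 0.538, 0.239] pointing down, gripper open.
Joint ranges: [-2.76, 2.76], [-0.86, 1.69], [-1.03, 1.26], [-2.2, 2.34], [-1.47, 1.5], [-3.14, 3.14]. Speed limits (rad/s): [2.57, 2.57, 3.14, 3.14, 3.14, 3.14].

### API

Orientations are given as a unit quaternion [w, x, y, z].
In Python, from workcell import status, vision, job gives the robot as it stands. The module is installed in compiled form; this text tells all that it offers.
- The arm moves only by the tool apply_moves, never from a script. Its argument "moves" is one flat list of numbers, 6 for each row, row after row: the shift along the world's x, y, z in units of 25 mm (1.0 is 25 mm), then the turn, a rotation vector about the world's x, y, z in rad. In form: [x, y, z, rx, ry, rz, x, y, z, rx, ry, rz, ...]. A call has 1 to 20 rows; each row is the pose to reach, as a shift and turn from the pose commanded when the call began; what a row does not reach only later rows make up. A row lasts 1/12 s, in which the tool goes at most 41.7 mm and 7.16 degrees, less where a joint would pass 70% of its speed; a pose out of reach is approached as far as the arm can. A call with a gripper value outside its range is refused whole. "claw" is the opening in per cent of the stroke, from 0 (shut) to 100 (fully open), set as the call begins (left out, the last holds). The fingers move at their own pace and stop on an object; "newtons" is the grip in N (left out, the last holds). Time passes only in rows, so rows that repeat a pose let the fingers close. It gives the time, the measured TCP pose, the force, the opening and the grip force at its end, in the units of the state.
- status.get_state(): the state, without advancing time (a new reading comes with each control period).
- vision.read_camera(name): name is "side" or "top" or "wrist"; returns a dict with "image" (400x640x3 uint8, blue, green, red), "camera_matrix" (3x3 intrinsics, pixels), "dist_coeffs" ([k1, k2, p1, p2, k3] as OpenCV has them; the pictures are not rectified), "camera_from_world" (4x4, takes a point from world to camera coordinates). Camera axes: x right, y down, z forward; pixel columns grow to the right and rows downward; lengths in m; the calibration is good to about 2 mm. A picture is of the moment at which its call begins. There is no depth.
- job.hand_in(): hands the job in; it is judged then, once.
The state is a dict: "clock": time; "joint_pos": joint angles; "qvel": joint speeds; "tau": joint torques, N m; "tcp_pos": TCP position; "orientation": TCP orientation; "wrist_force": force on the tool from outside, world axes, zero at the start; "ft_torque": the same for the moment, N m; "finger_gap": finger opening in m; "grip_force": force on a finger pad.
Only numpy, scipy, OpenCV 4.12 (cv2) and the standard library are available. Lean on these libraries where they do the work, as an engineer would, in place of code of your own. Each camera call takes 0.05 s, during which the arm holds its last target. There are 200 camera calls.

## Working session

There is one attempt and no reset: what is moved stays moved. The work goes in short steps, Python scripts to look and compute and a tool call to move; the robot and the scene stay as the last step left them, time stands still between calls to the robot, and variables do not carry over. Pictures are saved under pics/ and viewed, at most 10 in all, crops included, and the job is handed in when it is done.

Besides the shell and the picture viewer there is one more tool, called as name(argument=value, ...) on one line, values as JSON. apply_moves: Moves the arm, as the interface text tells. Its arguments: {"type":"object","properties":{"moves":{"type":"array","items":{"type":"number"}},"claw":{"type":"number"},"newtons":{"type":"number"}},"required":["moves"]}

```bash
mkdir -p pics; cat > h.py <<'E'
import numpy as np, cv2
from workcell import status, vision, job
def snap(n,f):
    c=vision.read_camera(n); cv2.imwrite(f'pics/{f}.png',c['image']); np.savez(f'pics/{f}.npz',K=c['camera_matrix'],D=c['dist_coeffs'],T=c['camera_from_world']); return c
def load(f):
    d=np.load(f'pics/{f}.npz'); return d['K'],d['D'],d['T']
def ray(f,uv):
    K,D,T=load(f); p=cv2.undistortPoints(np.array([[uv]],float),K,np.array(D,float)).ravel()
    R=T[:3,:3]; return -R.T@T[:3,3], R.T@np.array([p[0],p[1],1])
def at_z(f,uv,z):
    o,d=ray(f,uv); return o+d*(z-o[2])/d[2]
def proj(f,P):
    K,D,T=load(f); return cv2.projectPoints(np.array(P,float).reshape(-1,3),cv2.Rodrigues(T[:3,:3])[0],T[:3,3],K,np.array(D,float))[0].reshape(-1,2)
E
python3 - <<'E'
from h import *
snap('top','top0');snap('side','side0')
print(status.get_state())
for f in('top0','side0'): print(ray(f,(320,200)))
E
```

```text
{'clock': 0.1, 'joint_pos': array([1.07137659e+00, 3.13919297e-01, 4.50694640e-02, 1.30356681e+00,
       1.10415224e-05, 1.43120876e+00]), 'qvel': array([-0.00028404, -0.00074315,  0.00420274, -0.00105165,  0.00104579,
        0.00015449]), 'tau': array([ 4.07022293e-03, -4.81725490e+01,  2.99243939e+01,  1.26292370e-02,
       -7.19145532e-05,  1.72154625e-05]), 'tcp_pos': array([0.20225451, 0.5377861 , 0.23849197]), 'orientation': array([-2.59708138e-04,  1.78946957e-01,  9.83858389e-01, -7.67422719e-04]), 'wrist_force': array([-0.14639193,  0.1641123 ,  0.27725266]), 'ft_torque': array([ 0.01796274,  0.04873585, -0.01146419]), 'grip_force': 0.0, 'finger_gap': 0.08548019589185846}
(array([0.40652056, 0.08891037, 1.12331247]), array([ 0.17221066, -0.02243511, -0.98483344]))
(array([-0.0538387 , -0.55714147,  0.8872079 ]), array([ 0.53176406,  0.54165383, -0.65106911]))
```

View pics/top0.png

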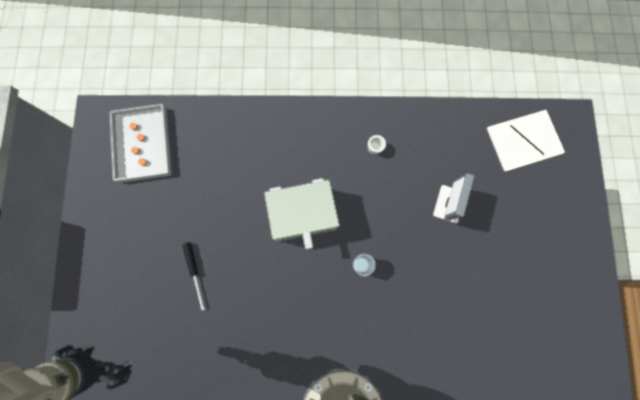

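View pics/side0.png

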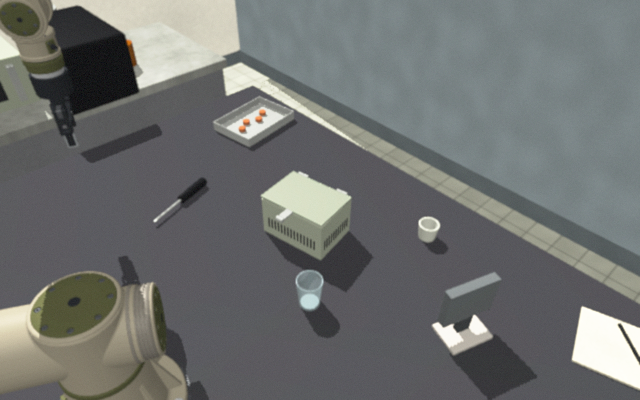

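The top view shows the box at (302,210) with its tongue at (308,243), the panel at (458,195), the beaker at (364,265) and the crucible at (376,145). The side view shows the flap near shut, with the tongue at (285,215). I'll zoom in for corners.

```bash
python3 - <<'E'
from h import *
a=cv2.imread('pics/top0.png')[130:280,255:355]; b=cv2.imread('pics/top0.png')[165:235,425:485]
A=cv2.resize(a[40:120],None,fx=5,fy=5,interpolation=cv2.INTER_CUBIC);B=cv2.resize(b,(300,350),interpolation=cv2.INTER_CUBIC)
o=np.zeros((400,800,3),np.uint8);o[:,:500]=A;o[:350,500:]=B;cv2.imwrite('pics/c1.png',o)
a=cv2.imread('pics/side0.png')
A=cv2.resize(a[165:265,255:355],None,fx=4,fy=4,interpolation=cv2.INTER_CUBIC);B=cv2.resize(a[265:365,415:515],None,fx=4,fy=4,interpolation=cv2.INTER_CUBIC)
cv2.imwrite('pics/c2.png',np.hstack([A,B]))
E
```

```text
(no output)
```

View pics/c1.png

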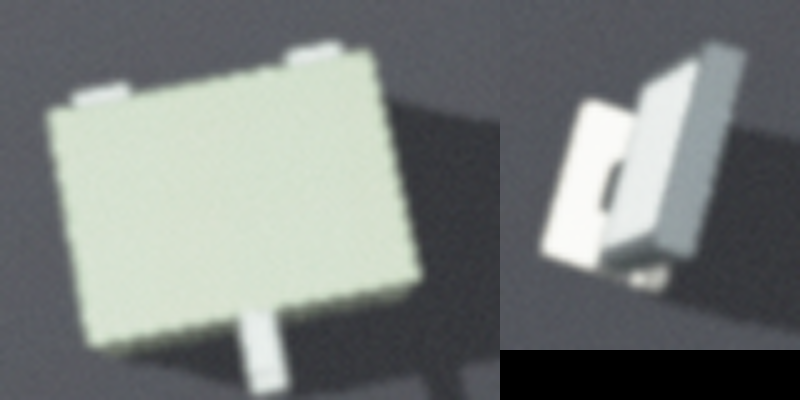

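View pics/c2.png

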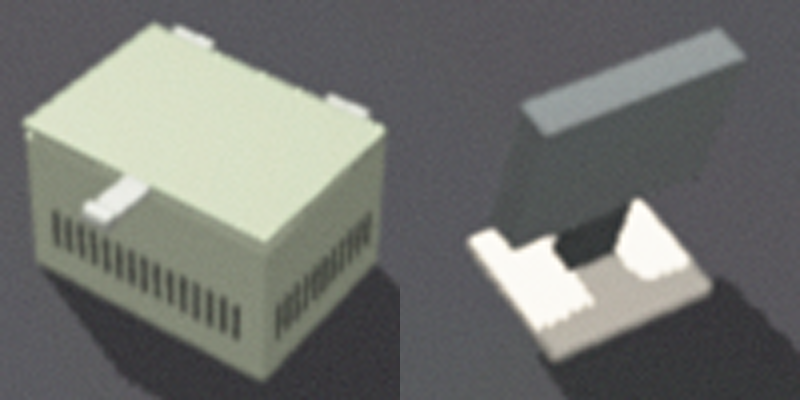

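```bash
cat > fit.py <<'E'
from h import *
from scipy.optimize import least_squares
def px(l,x0,s,u0,v0): return np.array([[ (x-x0+.5)/s-.5+u0,(y+.5)/s-.5+v0] for x,y in l])
tb=px([(48,108),(372,50),(420,275),(90,345)],0,5,255,170); sb=px([(152,25),(385,128),(265,243),(25,123)],0,4,255,165)
tt=px([(268,386)],0,5,255,170); st=px([(97,212)],0,4,255,165); sg=px([(265,380),(38,263),(378,265)],0,4,255,165)
tp=px([(703,40),(745,50),(690,258)],500,5,425,165); sp=px([(718,28),(745,58),(545,135),(522,103)],400,4,415,265)
def R(a): c,s=np.cos(a),np.sin(a); return np.array([[c,-s,0],[s,c,0],[0,0,1]])
def W(p,P): return (R(p[2])@np.array(P,float).T).T+[p[0],p[1],0]
def flap(th,d,h,y): # d from hinge forward, h above hinge line
    return [.065-d*np.cos(th)+h*np.sin(th), y, .109+d*np.sin(th)+h*np.cos(th)]
def box(p):
    th=p[3]; C=W(p,[flap(th,0,.005,.091),flap(th,0,.005,-.091),flap(th,.132,.005,-.091),flap(th,.132,.005,.091),flap(th,.17,.0025,0)])
    G=W(p,[(-.065,-.09,0),(-.065,.09,0),(.065,-.09,0)]); return C,G
def fb(p):
    C,G=box(p); return np.concatenate([proj('top0',C)-np.vstack([tb,tt]),proj('side0',C)-np.vstack([sb,st]),proj('side0',G)-sg]).ravel()
def fp(p):
    z=.1475; q=W(p,[(.06,0,z),(.06,-.022,z),(-.06,-.022,z),(-.06,0,z)])
    return np.concatenate([proj('top0',q[:3])-tp,proj('side0',q)-sp]).ravel()
if __name__=='__main__':
    b=least_squares(fb,[.45,.07,.2,.05]); p=least_squares(fp,[.5,-.2,-.2]); 
    print(b.x,b.fun.round(1).reshape(-1,2).tolist()); print(p.x,p.fun.round(1).reshape(-1,2).tolist())
    np.save('b.npy',b.x);np.save('p.npy',p.x)
    print('bead',box(b.x)[0][4],'hinge',W(b.x,[(.065,0,.109)]),'slots',W(b.x,[(0,.028,.086),(0,-.028,.086)]))
    print('panel target',W(p.x,[(0,.05,.1)]))
    print('beaker',at_z('top0',(364,265),.04),'crucible',at_z('top0',(376,145),.04))
E
python3 fit.py
```

```text
[0.56029474 0.11758799 0.19730559 0.05257071] [[0.2, 0.4], [-0.2, -0.5], [0.2, 0.5], [-0.1, -0.3], [0.3, -1.2], [0.2, -0.0], [0.6, 0.6], [0.1, -0.4], [-0.8, -0.5], [0.5, 0.8], [-0.7, 0.6], [-0.4, -0.2], [-0.6, -0.6]]
[ 0.59840663 -0.31530925 -0.32432348] [[1.2, -0.5], [0.5, 0.0], [0.7, -0.3], [-0.6, -0.7], [0.3, -0.4], [0.1, 0.3], [-1.2, -0.1]]
bead [0.45769104 0.09707685 0.12042945] hinge [[0.62403364 0.13032981 0.109     ]] slots [[0.55480596 0.14504475 0.086     ]
 [0.56578353 0.09013124 0.086     ]]
panel target [[ 0.61434001 -0.26791593  0.1       ]]
beaker [ 0.40616233 -0.06202703  0.04      ] crucible [ 0.7667951 -0.1073238  0.04     ]
```

apply_moves(moves=[10.22,-17.63,-1.6,0,0,0.557,10.22,-17.63,-1.6,0,0,0.557,10.22,-17.63,-1.6,0,0,0.557,10.22,-17.63,-1.6,0,0,0.557,10.22,-17.63,-1.6,0,0,0.557,10.22,-17.63,-1.6,0,0,0.557,10.22,-17.63,-1.6,0,0,0.557,10.22,-17.63,-1.6,0,0,0.557,10.22,-17.63,-1.6,0,0,0.557,10.22,-17.63,-1.6,0,0,0.557,10.22,-17.63,-1.6,0,0,0.557,10.22,-17.63,-1.6,0,0,0.557,10.22,-17.63,-1.6,0,0,0.557,10.22,-17.63,-1.6,0,0,0.557,10.22,-17.63,-1.6,0,0,0.557,10.22,-17.63,-1.6,0,0,0.557,10.22,-17.63,-1.6,0,0,0.557,10.22,-17.63,-1.6,0,0,0.557], claw=55, newtons=30)

```text
clock: 1.6
tcp_pos: [0.4573, 0.0986, 0.1994]
orientation: [-0.0, -0.099, 0.995, 0.0]
wrist_force: [-0.7, 0.1, -0.1]
finger_gap: 0.047
grip_force: 0.0
```

```bash
python3 - <<'E'
from h import *
c=snap('wrist','w1')
b=np.load('b.npy');import fit
C,G=fit.box(b);print(proj('w1',C).round(0).tolist(), status.get_state()['tcp_pos'])
E
```

```text
[[409.0, 371.0], [226.0, 371.0], [209.0, 254.0], [426.0, 255.0], [318.0, 211.0]] [0.45744433 0.09856598 0.19947204]
```

View pics/w1.png

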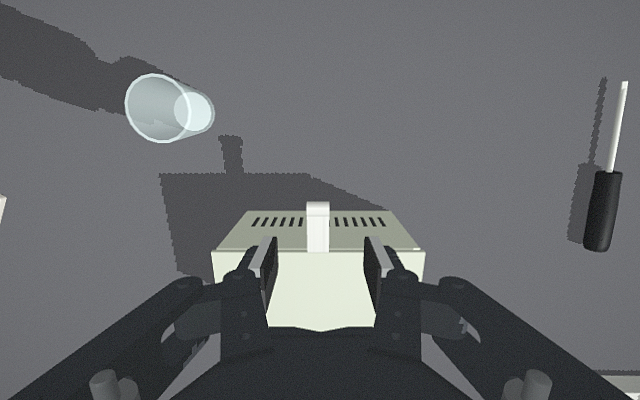

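The front edge of the flap is at rows 252–254 and the bead at about (318,208), matching the fit. I'll descend and pinch.

apply_moves(moves=[0,-0.05,-2,0,0,0,0,-0.05,-2,0,0,0,0,-0.05,-3.58,0,0,0,0,-0.05,-3.58,0,0,0,0,-0.05,-3.58,0,0,0])

```text
clock: 2.07
tcp_pos: [0.4557, 0.0966, 0.1089]
orientation: [-0.003, -0.099, 0.995, 0.0]
wrist_force: [0.1, 0.1, 0.3]
finger_gap: 0.047
grip_force: 0.0
```

apply_moves(moves=[0,0,0,0,0,0,0,0,0,0,0,0,0,0,0,0,0,0,0,0,0,0,0,0,0,0,0,0,0,0,0,0,0,0,0,0,0,0,0,0,0,0,0,0,0,0,0,0], claw=0, newtons=30)

```text
clock: 2.73
tcp_pos: [0.4594, 0.0967, 0.1105]
orientation: [0.002, -0.099, 0.995, 0.0]
wrist_force: [3.8, 4.9, 1.3]
finger_gap: 0.0174
grip_force: 33.7
```

```bash
python3 - <<'E'
from h import *
import fit
b=np.load('b.npy'); t0=b[3]; P0=fit.W(b,[fit.flap(t0,.17,.0025,0)])
for th in np.linspace(t0,1.72,19)[1:]:
    print(round(th,2),((fit.W(b,[fit.flap(th,.17,.0025,0)])-P0)[0]/.025).round(2).tolist())
E
```

```text
0.15 [0.07, 0.01, 0.63]
0.24 [0.2, 0.04, 1.24]
0.33 [0.38, 0.08, 1.84]
0.42 [0.61, 0.12, 2.43]
0.52 [0.9, 0.18, 2.98]
0.61 [1.24, 0.25, 3.51]
0.7 [1.62, 0.32, 4.01]
0.79 [2.05, 0.41, 4.46]
0.89 [2.51, 0.5, 4.87]
0.98 [3.01, 0.6, 5.24]
1.07 [3.55, 0.71, 5.56]
1.16 [4.11, 0.82, 5.83]
1.26 [4.69, 0.94, 6.04]
1.35 [5.29, 1.06, 6.2]
1.44 [5.9, 1.18, 6.3]
1.53 [6.51, 1.3, 6.34]
1.63 [7.13, 1.43, 6.33]
1.72 [7.74, 1.55, 6.25]
```

apply_moves(moves=[0.02,0,0.3,0,0,0,0.07,0.01,0.63,0,0,0,0.13,0.02,0.93,0,0,0,0.2,0.04,1.24,0,0,0,0.29,0.06,1.54,0,0,0,0.38,0.08,1.84,0,0,0,0.5,0.1,2.13,0,0,0,0.61,0.12,2.43,0,0,0,0.75,0.15,2.7,0,0,0,0.9,0.18,2.98,0,0,0,1.07,0.21,3.25,0,0,0,1.24,0.25,3.51,0,0,0])

```text
clock: 3.73
tcp_pos: [0.4884, 0.1025, 0.1979]
orientation: [-0.001, -0.098, 0.995, 0.0]
wrist_force: [-0.7, 3.2, -3.4]
finger_gap: 0.0172
grip_force: 33.1
```

apply_moves(moves=[0.19,0.03,0.25,0,0,0,0.38,0.07,0.5,0,0,0,0.59,0.11,0.73,0,0,0,0.81,0.16,0.95,0,0,0,1.04,0.2,1.16,0,0,0,1.27,0.25,1.36,0,0,0,1.52,0.3,1.55,0,0,0,1.77,0.35,1.73,0,0,0,2.31,0.46,2.05,0,0,0,2.87,0.57,2.32,0,0,0,3.45,0.69,2.53,0,0,0,4.05,0.81,2.69,0,0,0,4.66,0.93,2.79,0,0,0,5.27,1.05,2.83,0,0,0,5.89,1.18,2.82,0,0,0,6.5,1.3,2.74,0,0,0,6.5,1.3,2.74,0,0,0])

```text
clock: 5.15
tcp_pos: [0.6551, 0.1361, 0.2668]
orientation: [0.002, -0.099, 0.995, 0.001]
wrist_force: [-0.6, 4.5, 2.1]
finger_gap: 0.017
grip_force: 31.0
```

apply_moves(moves=[0,0,0,0,0,0,0,0,0,0,0,0,0,0,0,0,0,0,0,0,0,0,0,0,0,0,0.5,0,0,0,0,0,1,0,0,0,0,0,1.6,0,0,0,0,0,1.6,0,0,0], claw=40)

```text
clock: 5.82
tcp_pos: [0.6523, 0.1346, 0.3096]
orientation: [0.003, -0.098, 0.995, -0.0]
wrist_force: [-0.5, 0.6, 0.8]
finger_gap: 0.034
grip_force: 0.0
```

```bash
python3 - <<'E'
from h import *
import fit
a=snap('top','top1')['image'];s=snap('side','side1')['image'];w=snap('wrist','w2')['image']
A=cv2.resize(a[140:260,250:360],(440,480),interpolation=cv2.INTER_CUBIC);B=cv2.resize(s[130:250,250:340],(360,480),interpolation=cv2.INTER_CUBIC)
cv2.imwrite('pics/c3.png',np.hstack([A,B]))
E
```

```text
(no output)
```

View pics/c3.png

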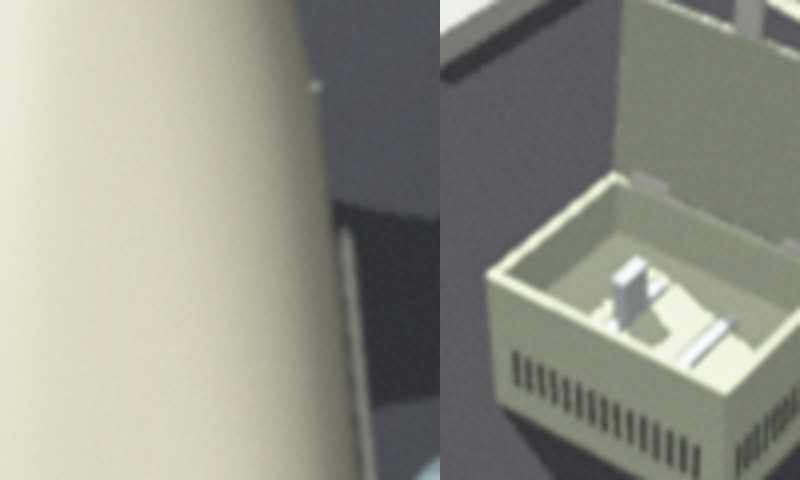

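The side crop shows the flap standing open, with the grip block in the far (+y) slot, its top at about pixel (298,197). The near slot holds the blanking plate. I'll move above the filter.

apply_moves(moves=[-1.3,0.14,0,0,0,0,-2.6,0.28,0,0,0,0,-3.9,0.42,0,0,0,0,-3.9,0.42,-1.5,0,0,0,-3.9,0.42,-3,0,0,0,-3.9,0.42,-4.4,0,0,0,-3.9,0.42,-4.4,0,0,0,-3.9,0.42,-4.4,0,0,0])

```text
clock: 6.63
tcp_pos: [0.5516, 0.1451, 0.1939]
orientation: [-0.003, -0.098, 0.995, -0.0]
wrist_force: [0.4, 0.0, 0.6]
finger_gap: 0.0344
grip_force: 0.0
```

```bash
python3 - <<'E'
from h import *
import fit
b=np.load('b.npy')
P=fit.W(b,[(sx*.013,.028+sy*.005,.098) for sx,sy in((-1,-1),(-1,1),(1,1),(1,-1))])
c=snap('wrist','w3');print(proj('side1',P).mean(0),proj('w3',P).round(0).tolist(),status.get_state()['tcp_pos'])
E
```

```text
[297.09784285 197.63046297] [[313.0, 194.0], [325.0, 194.0], [324.0, 223.0], [313.0, 223.0]] [0.55367636 0.14535503 0.196349  ]
```

View pics/w3.png

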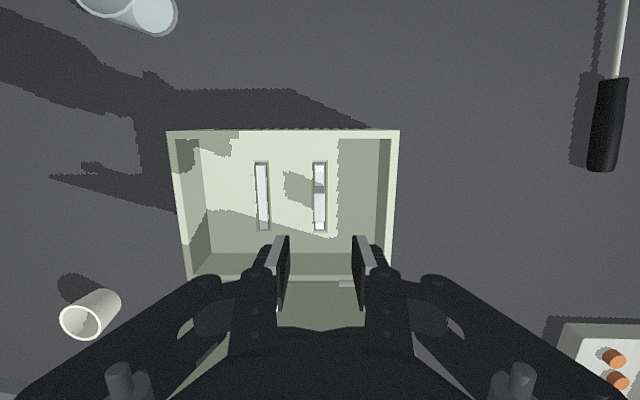

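apply_moves(moves=[0.03,0,-1,0,0,0,0.03,0,-2,0,0,0,0.03,0,-3,0,0,0,0.03,0,-3.6,0,0,0,0.03,0,-4.2,0,0,0,0.03,0,-4.7,0,0,0,0.03,0,-4.7,0,0,0,0.03,0,-4.7,0,0,0])

```text
clock: 7.35
tcp_pos: [0.5564, 0.1456, 0.0804]
orientation: [0.001, -0.098, 0.995, 0.0]
wrist_force: [0.4, 0.7, 0.0]
finger_gap: 0.0342
grip_force: 0.0
```

apply_moves(moves=[0,0,0,0,0,0,0,0,0,0,0,0,0,0,0,0,0,0,0,0,0,0,0,0,0,0,0,0,0,0,0,0,0,0,0,0,0,0,0,0,0,0,0,0,0,0,0,0], claw=0, newtons=50)

```text
clock: 8.02
tcp_pos: [0.5566, 0.1456, 0.0807]
orientation: [0.002, -0.098, 0.995, -0.0]
wrist_force: [1.2, 0.0, 6.6]
finger_gap: 0.0088
grip_force: 49.7
```

apply_moves(moves=[0,0,0.3,0,0,0,0,0,0.7,0,0,0,0,0,1.2,0,0,0,0,0,1.7,0,0,0,0,0,2.2,0,0,0,0,0,2.7,0,0,0,0,0,3.2,0,0,0,0,0,3.7,0,0,0,0,0,4.2,0,0,0,0,0,4.7,0,0,0,0,0,5.2,0,0,0,0,0,5.6,0,0,0,0,0,5.8,0,0,0,0,0,5.8,0,0,0,0,0,5.8,0,0,0])

```text
clock: 9.27
tcp_pos: [0.5546, 0.1455, 0.2236]
orientation: [-0.0, -0.098, 0.995, 0.0]
wrist_force: [0.6, 0.3, -1.6]
finger_gap: 0.0093
grip_force: 48.7
```

```bash
python3 - <<'E'
from h import *
snap('side','side2');snap('top','top2')
st=status.get_state();print(st['tcp_pos'],st['grip_force'],st['joint_pos'])
a=cv2.imread('pics/side2.png')[100:260,220:380];b=cv2.imread('pics/top2.png')[110:300,320:500]
cv2.imwrite('pics/c4.png',np.hstack([cv2.resize(a,(400,400)),cv2.resize(b,(380,400))]))
E
```

```text
[0.55420169 0.14541047 0.22275147] 48.67230713367462 [ 1.16463771e-01  3.15385301e-01  8.57098065e-03  1.26549533e+00
  9.17943559e-05 -8.07923827e-02]
```

View pics/c4.png

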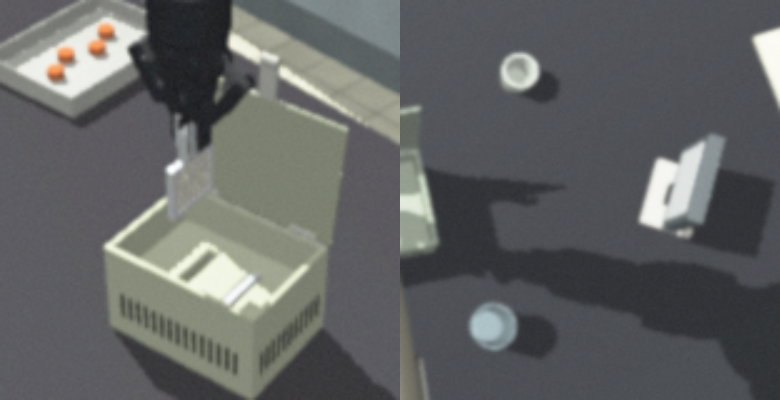

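The filter is held clear of the box, the flap stands open, and the blank is still in its slot. Next I'll carry the plate to a stand-off in front of the window.

apply_moves(moves=[0,-0.4,0,0,0,0,0,-1.2,0,0,0,0,0,-2.2,0,0,0,0,0,-3.2,0,0,0,-0.05,0,-4.2,0,0,0,-0.1,0,-5.2,0,0,0,-0.16,0,-6.2,0,0,0,-0.22,0,-7.2,0,0,0,-0.28,0,-8.2,0,0,0,-0.34,0.4,-9.1,-0.3,0,0,-0.4,0.8,-10,-0.7,0,0,-0.46,1.2,-10.9,-1.1,0,0,-0.521,1.6,-11.8,-1.5,0,0,-0.521,2,-12.5,-1.9,0,0,-0.521,2.4,-13.2,-2.3,0,0,-0.521,2.8,-13.8,-2.7,0,0,-0.521,3.1,-14.2,-3,0,0,-0.521,3.16,-14.25,-3.16,0,0,-0.521,3.16,-14.25,-3.16,0,0,-0.521,3.16,-14.25,-3.16,0,0,-0.521])

```text
clock: 11.03
tcp_pos: [0.633, -0.2101, 0.1442]
orientation: [-0.001, 0.161, 0.987, 0.0]
wrist_force: [0.3, -0.2, -1.9]
finger_gap: 0.009
grip_force: 48.7
```

apply_moves(moves=[-0.08,-0.25,0,0,0,0,-0.2,-0.6,0,0,0,0,-0.35,-1.05,0,0,0,0,-0.5,-1.5,0,0,0,0,-0.62,-1.85,0,0,0,0,-0.71,-2.1,0,0,0,0,-0.75,-2.23,0,0,0,0,-0.75,-2.23,0,0,0,0,-0.75,-2.23,0,0,0,0,-0.75,-2.23,0,0,0,0])

```text
clock: 11.87
tcp_pos: [0.615, -0.2662, 0.1445]
orientation: [-0.0, 0.161, 0.987, 0.0]
wrist_force: [-0.1, -0.6, -0.7]
finger_gap: 0.009
grip_force: 48.8
```

```bash
python3 - <<'E'
from h import *
import fit
p=np.load('p.npy')
a=snap('side','side3')['image'];b=snap('wrist','w4')['image'];t=snap('top','top3')['image']
st=status.get_state();print(st)
x=st['tcp_pos']-[p[0],p[1],0];print('in panel',fit.R(p[2]).T@x)
from scipy.spatial.transform import Rotation as Ro
q=st['orientation'];print(Ro.from_quat(np.r_[q[1:],q[0]]).as_matrix().round(3).tolist())
# predicted plate outline corners at target
P=fit.W(p,[(sx*.032,.05,z) for sx in(-1,1) for z in(.071,.129)]);print(proj('side3',P).round(0).tolist())
A=cv2.resize(a[240:370,390:520],(400,400),interpolation=cv2.INTER_CUBIC);B=cv2.resize(b,(400,250));o=np.zeros((400,800,3),np.uint8);o[:,:400]=A;o[:250,400:]=B;cv2.imwrite('pics/c5.png',o)
E
```

```text
{'clock': 12.0167, 'joint_pos': array([-5.27876551e-01,  5.36221377e-01,  1.52665718e-01,  1.18738883e+00,
        1.54262275e-04, -2.04806501e-01]), 'qvel': array([ 0.00123485,  0.0002092 , -0.00152526, -0.00121137, -0.0006894 ,
       -0.00029908]), 'tau': array([-1.53428041e-01, -6.03777766e+01,  2.98540646e+01,  6.20737555e-03,
       -6.22448206e-03,  3.80082993e-04]), 'tcp_pos': array([ 0.61513092, -0.26600545,  0.14454304]), 'orientation': array([-4.15386484e-05,  1.60833442e-01,  9.86981556e-01,  9.85497291e-05]), 'wrist_force': array([ 0.33127567, -0.26620401, -0.58204841]), 'ft_torque': array([-0.0234368 ,  0.02891192, -0.04693896]), 'grip_force': 48.796738386154175, 'finger_gap': 0.009047470800868294}
in panel [1.40877720e-04 5.20629131e-02 1.44543040e-01]
[[-0.948, 0.317, -0.0], [0.317, 0.948, 0.0], [0.0, 0.0, -1.0]]
[[434.0, 292.0], [439.0, 274.0], [459.0, 282.0], [464.0, 264.0]]
```

View pics/c5.png

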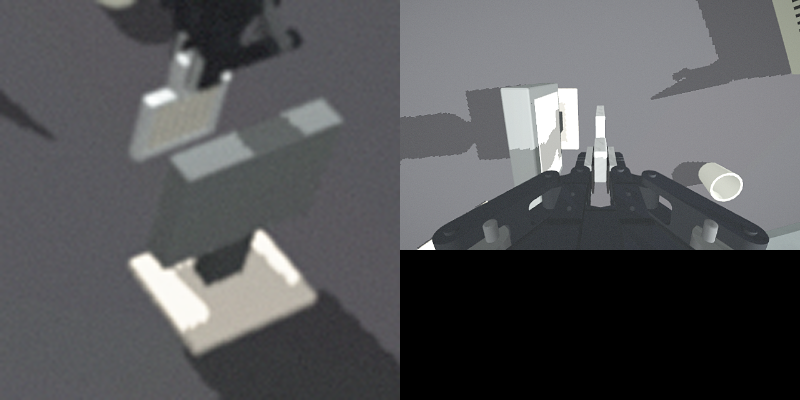

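The plate's lower-left corner is at (433,291) and its upper-right at (464,264). The prediction was (434,292) and (464,264), so it is held square, parallel and 5 cm out. Handing in.

```bash
python3 -c "
from workcell import job; print(job.hand_in())"
```

```text
the job is handed in; nothing more can be done
None
```

The flap was left standing open, and the filter plate is held upright, square to the window and about 5 cm out; the job is handed in, but no verdict was returned.

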